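# Open the stamp case to its stop and put the stamp away

### The arm

A 7-joint arm with a two-finger parallel gripper is mounted at the origin on the work surface; the furniture and walls round the work are solid. World frame = base frame: x ahead of the robot, y to its left, z up, the work surface at z = 0. Lengths are in m, angles in rad, forces in N, time in s.
With the tool pointing down it reaches from about 0.425 to 0.925 m from the base axis. Payload 6.8 kg.
Tool frame: the origin (TCP) lies on the centre line of the jaws, within the pads' length; the fingertips stand 17 mm ahead of it and the grasp point (between the pads) lies 2 mm behind it; z points along the fingers, y is the line along which they close (so a half turn about z gives the same grasp; the last joint's range is limited). The gripper opens to 85 mm and grips with 20 to 120 N. Pads are 22 mm wide; open, the fingers measure 114 mm over their backs; the gripper's body (76 mm by 85 mm) begins 54 mm behind the grasp point. The pads swing forward as they close: fully open they stand 13 mm farther back than shut.
Start: joints at [0.998, 0.477, 0.022, 1.555, -0.011, 1.109, -0.083], TCP at [0.303, -0.603, 0.248] pointing down, gripper open.
Joint ranges: [-2.96, 2.96], [-0.34, 2.1], [-1.41, 1.46], [0.24, 2.44], [-1.37, 4.51], [0.17, 1.92], [-2.96, 2.96]. Speed limits (rad/s): [2.39, 2.39, 3.14, 3.14, 3.14, 3.14, 3.14].

### API

Orientations are given as [roll, pitch, yaw] about the fixed x, y, z axes, in that order (R = Rz(yaw) Ry(pitch) Rx(roll)).
In Python, from workcell import env, cams gives the robot as it stands. The module is installed in compiled form; this text tells all that it offers.
- The arm moves only by the tool drive_tool, never from a script. Its argument "commands" is a list of rows, each an object with "linear": the shift along the tool's x, y, z in mm, a list of three; "turn": the turn, a rotation vector about the tool's x, y, z in degrees, a list of three; "gripper": the finger opening in mm, from 0 to 85.4. A call has 1 to 12 rows; each row shifts and turns the commanded pose from where the row before left it, along the tool's axes as they then stand; what a row does not reach is not made up. A row lasts 1/10 s, in which the tool goes at most 50 mm and 8.59 degrees, less where a joint would pass 70% of its speed; a pose out of reach is approached as far as the arm can. A call with a gripper value outside its range is refused whole. The fingers move at their own pace and stop on an object; "newtons" is the grip in N (left out, the last holds). Time passes only in rows, so rows that do not move let the fingers close. It gives the time, the measured TCP pose, the force, the opening and the grip force at its end, in the units of the state.
- env.get_state(): the state, without advancing time (a new reading comes with each control period).
- cams.get_image(name): name is "scene" or "top" or "wrist"; returns the picture (384x512x3 uint8, blue, green, red); there is no depth.
- cams.camera_params(name): a dict with "vertical_fov" (degrees; the focal length in pixels is half the picture's height over the tangent of half this angle, whatever the lens; pixels are square), "cx", "cy" (the principal point, pixels), "cam_to_world" (4x4, takes a point from camera to world coordinates). Camera axes: x right, y down, z forward; pixel columns grow to the right and rows downward; lengths in m; the calibration is good to about 2 mm. A picture is of the moment at which its call begins: read the wrist's pose just before it. camera_params takes no time and is no camera call; for the wrist camera it gives the pose at the moment of the call.
- env.close_job(): hands the job in; it is judged then, once.
The state is a dict: "time_s": time; "joints": joint angles; "joint_velocities": joint speeds; "tau": joint torques, N m; "position": TCP position; "orientation": TCP orientation; "force": force on the tool from outside, world axes, zero at the start; "ft_torque": the same for the moment, N m; "opening": opening from 0.0 (shut) to 1.0 (fully open); "gripper_force": force on a finger pad.
Only numpy, scipy, OpenCV 4.12 (cv2) and the standard library are available. Lean on these libraries where they do the work, as an engineer would, in place of code of your own. Each camera call takes 0.05 s, during which the arm holds its last target. There are 200 camera calls.

### The job

Lift the stamp case's lid by its bar handle and swing it back until it meets its stop, pressing it on gently, never hard, so that it stays resting against the stop. Then pick up the large wooden stamp and stand it upright, fully down, in its pocket inside the case, with the lid left resting on its stop. Leave the small stamp and the other things on the table where they are.

Things in the scene. Friction and masses are not known exactly. Their poses are not given: they have to be found in the camera images.
- case: grey sheet-metal stamp case with a lid, fixed to the table, 130 (its x) by 230 (its y) by 85 mm high, walls 4 mm, inner floor 5 mm above the table; origin at the centre of its underside, z up, x from its front to the hinge side at the back. Inside, at its -y half, lies an ink pad 18 mm high (fixed); at its +y half is the stamp pocket.
- lid (a joint): hinge angle of the case's lid, rad: 0 shut, grows as the lid swings up and back (about the case's +y axis); 1.57 is upright. The hinge is stiff: moving the lid takes up to 0.45 N m, and it stays wherever it is left, even past upright. It ends on a stop screw that is set differently each time and not measured: somewhere from 1.6 to 2.1 rad; there the torque rises steeply.
- lid_handle (a point): centre of the steel bar handle on the lid: a 10 mm round bar parallel to the hinge (case y), 80 mm long, its axis 32 mm above the lid's outer face on two end posts, 124 mm from the hinge measured along the lid and 12 mm from the lid's free edge. Moves with the lid; axes are the lid's (x towards the hinge, y along the bar, z out of the outer face).
- lid_hinge (a point): centre of the hinge line, 67 mm behind the case's centre, 85 mm above the table; axes as the case's. The lid is a slab 136 mm from hinge to free edge, 232 mm wide, 5 mm thick; when shut it lies from 0 to 5 mm above this line, so the handle bar's axis is 37 mm above it.
- stop_bracket: steel angle bracket, 85 mm to the +y side of its middle; its upright stands 57 to 62 mm behind the back wall and reaches 154 mm above the table. It carries the stop screw, level, rubber-tipped, 135 mm above the table, pointing forward at the lid's back; its tip's place is not measured. A press over 30 N at the tip bends it. Origin on the back wall 50 mm above the table, axes as the case's.
- pocket (a point): centre of the stamp pocket's floor in the case, 30 mm to the +y side of the case's middle and 5 mm above the table: a rectangle of rails 20 mm high, 28 mm (case x) by 52 mm (case y) inside; axes as the case's.
- stamp_1_centre (a point): the large rubber stamp: wooden, 73 mm tall, foot 22 mm (its x) by 46 mm (its y) and 22 mm high, above it an upright round handle, widest 22 mm, up to the top; 40 g or so, standing on the table to the left or right of the case. The point lies half-way up (36.5 mm above its underside); z up along the handle.
- stamp_2_centre (a point): the small black stamp, 73 mm tall, foot 22 by 30 mm, which stands on the other side of the case and stays where it is; the point lies half-way up.
- label_bundle_1: banded bundle of labels lying on the table, 48x72x17 mm, stays; origin under its centre
- masking_roll: roll of masking tape lying on the table, 96 mm across, 25 mm high, stays; origin under its centre
- tally_counter: hand tally counter lying on the table, 69x48x20 mm, stays; origin under its centre

How it is judged:
On the way, in this order (a step that is already met when the one before it is completed fails the run):
1. the lid is pressed against its stop (more than 2 N between lid and stop, for 0.2 s) while the stamp still stands outside the case (contact force between lid and stop_bracket above 2 N and horizontal distance between stamp_1_centre and pocket above 0.1 m), for 0.2 s.
2. the large stamp stands in its pocket (horizontal distance between stamp_1_centre and pocket below 0.008 m and z of stamp_1_centre in the frame of pocket below 0.0415 m and angle between stamp_1_centre's own z axis and vertical below 0.12 rad), for 0.1 s.
At the end, for the whole second after the job is handed in: the large stamp stands in the pocket, its centre within 8 mm of the pocket's centre, down on the floor within 5 mm, within 0.12 rad of upright and at rest; the lid rests against its stop (more than 0.1 N between them) (all of step 2 and contact force between lid and stop_bracket above 0.1 N and velocity of joint lid below 0.05 rad/s and linear speed of stamp_1 below 0.02 m/s); the robot touches nothing.
It fails at once if the lid is forced against its stop (over 30 N between lid and stop) (contact force between lid and stop_bracket above 30 N).
It fails at once if the small stamp or another thing on the table is shifted by more than 30 mm (distance of any of stamp_2_centre, label_bundle_1, masking_roll, tally_counter from where it was at the start of the episode above 0.03 m).
It also fails if it takes over 72 s, if anything falls off the work surface, if the arm or the gripper's body presses on something with over 40 N, if the wrist force passes 120 N, or if a joint passes its speed limit or range.

## Working session

There is one attempt and no reset: what is moved stays moved. The work goes in short steps, Python scripts to look and compute and a tool call to move; the robot and the scene stay as the last step left them, time stands still between calls to the robot, and variables do not carry over. Pictures are saved under pics/ and viewed, at most 12 in all, crops included, and the job is handed in when it is done.

Besides the shell and the picture viewer there is one more tool, called after "Emit:" as a command line: name --argument value ..., lists and objects as JSON in quotes. drive_tool: Moves the arm, as the interface text tells. Its arguments: {"type":"object","properties":{"commands":{"type":"array"},"newtons":{"type":"number"}},"required":["commands"]}

```bash
mkdir -p pics; python3 - <<'E'
from workcell import env,cams
import cv2,numpy as np
np.set_printoptions(precision=4,suppress=True)
for n in("scene","top"):
    cv2.imwrite(f"pics/{n}0.png",cams.get_image(n)); p=cams.camera_params(n); print(n,p)
s=env.get_state();print(s)
E
```

```text
scene {'vertical_fov': 48.05201120648816, 'cx': 248.42908404648952, 'cy': 191.87071984853995, 'cam_to_world': array([[-0.716 , -0.4077,  0.5667, -0.254 ],
       [-0.6981,  0.4153, -0.5833,  0.7941],
       [ 0.0025, -0.8132, -0.582 ,  0.8767],
       [ 0.    ,  0.    ,  0.    ,  1.    ]])}
top {'vertical_fov': 54.8212203075788, 'cx': 263.16252537754684, 'cy': 195.44749036473993, 'cam_to_world': array([[-0.0089, -0.9904,  0.1377,  0.2956],
       [-0.9999,  0.0073, -0.0127,  0.0062],
       [ 0.0116, -0.1378, -0.9904,  1.5241],
       [ 0.    ,  0.    ,  0.    ,  1.    ]])}
{'time_s': 0.1, 'joints': array([ 0.9979,  0.4777,  0.0224,  1.5563, -0.0115,  1.1093, -0.0831]), 'joint_velocities': array([-0.0021, -0.0016,  0.0003, -0.0026, -0.0001,  0.0003, -0.0003]), 'tau': array([  0.0039, -59.7762,   1.6134, -28.1955,   0.0128,   0.005 ,
        -0.    ]), 'position': array([ 0.3023, -0.6029,  0.2474]), 'orientation': array([-3.14  ,  0.0001,  0.4649]), 'force': array([ 0.1471,  1.0914, -0.6937]), 'ft_torque': array([0.0237, 0.0512, 0.0266]), 'gripper_force': 0.0, 'opening': 1.0007732901843553}
```

View pics/scene0.png

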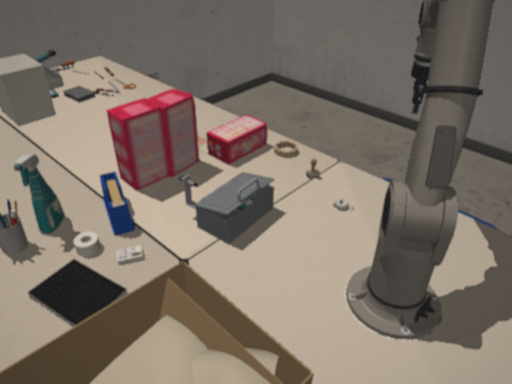

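View pics/top0.png

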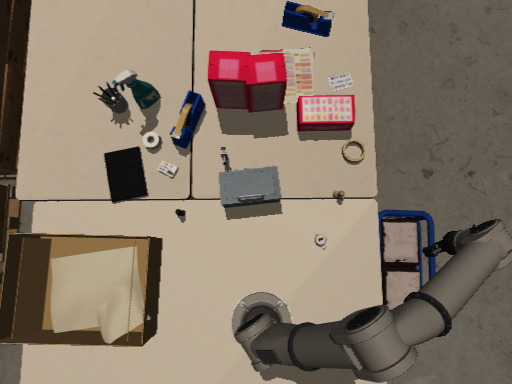

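The scene picture shows the case at (236,206) with its bracket at (188,190) and the wooden stamp at (313,168). The top picture shows the case at (250,187), the bracket at (225,158), the wooden stamp at (339,195), the black stamp at (181,212), the ring at (353,151) and the counter at (320,240). I'll enlarge both next.

```bash
python3 - <<'E'
import cv2,numpy as np
a=cv2.imread("pics/top0.png")[140:220,170:370]; b=cv2.imread("pics/scene0.png")[140:250,170:350]
cv2.imwrite("pics/topc.png",cv2.resize(a,None,fx=4,fy=4,interpolation=cv2.INTER_CUBIC))
cv2.imwrite("pics/scenec.png",cv2.resize(b,None,fx=4,fy=4,interpolation=cv2.INTER_CUBIC))
E
```

```text
(no output)
```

View pics/topc.png

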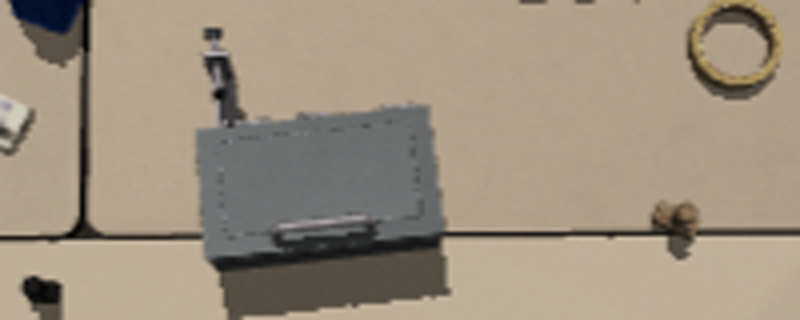

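View pics/scenec.png

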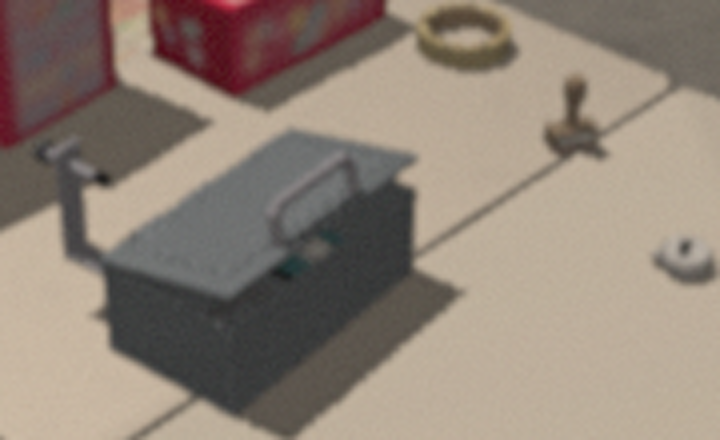

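The enlarged crops show the lid corners, the handle, the stamp and the bracket. The lid looks slightly ajar. I'll fit the case pose and lid angle by least squares.

```bash
cat >h.py <<'E'
import numpy as np
from scipy.optimize import least_squares
from scipy.spatial.transform import Rotation as R
from workcell import env,cams
np.set_printoptions(precision=4,suppress=True)
def proj(c,P):
    p=cams.camera_params(c); f=192/np.tan(np.radians(p["vertical_fov"]/2)); T=p["cam_to_world"]
    q=(np.atleast_2d(P)-T[:3,3])@T[:3,:3]
    return q[:,:2]/q[:,2:]*f+[p["cx"],p["cy"]]
def lid(x,L): # L=(dist from hinge toward free edge, y, height above inner face), x=(X,Y,yaw,ang)
    L=np.atleast_2d(L); a=x[3]
    c=np.c_[.067-L[:,0]*np.cos(a)+L[:,2]*np.sin(a),L[:,1],.085+L[:,0]*np.sin(a)+L[:,2]*np.cos(a)]
    return box(x,c)
def box(x,c):
    c=np.atleast_2d(c); return c@R.from_euler('z',x[2]).as_matrix().T+[x[0],x[1],0]
def tri(uvs,z=None):
    f=lambda p:np.concatenate([(proj(c,p if z is None else [*p,z])-uv).ravel() for c,uv in uvs])
    r=least_squares(f,[.5,0,.05] if z is None else [.5,0]); return r.x,r.fun
E
python3 - <<'E'
from h import *
LC=[[0,.116,.005],[0,-.116,.005],[.136,-.116,.005],[.136,.116,.005],[.124,.04,.042],[.124,-.04,.042]]
top=np.array([[196,130],[430,106],[442,235],[213,262],[275,228],[376,217]])/4+[170,140]-.4
sc=np.array([[106,262],[293,130],[416,158],[228,298],[272,214],[350,157]])/4+[170,140]-.4
bc=[[-.065,.115,0],[-.065,-.115,0],[.065,.115,0],[-.065,-.115,.083]]
bs=np.array([[238,412],[412,268],[112,347],[412,192]])/4+[170,140]-.4
f=lambda x:np.concatenate([(proj("top",lid(x,LC))-top).ravel(),(proj("scene",lid(x,LC))-sc).ravel(),(proj("scene",box(x,bc))-bs).ravel()])
r=least_squares(f,[.6,0,.1,.1],loss='soft_l1');print(r.x,r.cost);print(r.fun.reshape(-1,2))
x=r.x
print("hinge",lid(x,[0,0,0]),"handle",lid(x,[.124,0,.037]),"pocket",box(x,[0,.03,.005]))
# stamp: knob top
T=lambda u,v:np.array([u/4+170-.4,v/4+140-.4])
p,e=tri([("top",T(688,210)),("scene",T(575,83))]);print("knob",p,e)
p,e=tri([("top",T(670,220)),("scene",T(572,135))]);print("foot",p,e)
print("small",tri([("top",T(48,290))],.06)[0],tri([("top",T(32,288))],.06)[0])
E
```

```text
[0.5337 0.041  0.1051 0.1625] 15.239387408315638
[[-0.2241  0.0658]
 [-0.2891 -0.3502]
 [ 1.1281  0.0943]
 [-1.6848  0.0859]
 [ 1.6053  0.5961]
 [-2.4583  0.9773]
 [-2.2896 -1.9304]
 [-0.8426 -1.4565]
 [ 1.1469 -0.0653]
 [ 0.7599  0.612 ]
 [ 1.7082 -2.7118]
 [-1.173  -0.3762]
 [-0.9066  1.0156]
 [ 0.3543  0.2921]
 [-0.8837 -0.1834]
 [ 1.2713 -1.1241]]
hinge [[0.6003 0.048  0.085 ]] handle [[0.4846 0.0358 0.1416]] pocket [[0.5306 0.0708 0.005 ]]
knob [ 0.5093 -0.3273  0.0619] [ 0.1654  0.2333 -0.2569 -0.0242]
foot [ 0.5045 -0.3211  0.011 ] [ 0.4853  0.6845 -0.7402 -0.0698]
small [0.4351 0.3108] [0.4372 0.3267]
```

```bash
cat >>h.py <<'E'
def go(pos,rpy):
    s=env.get_state(); A=R.from_euler('xyz',s["orientation"]); B=R.from_euler('xyz',rpy)
    d=A.inv().apply(np.array(pos)-s["position"])*1e3
    print("t",s["time_s"],"tool shift mm",d,"turn deg",np.degrees((A.inv()*B).as_rotvec()))
def wcam():
    p=cams.camera_params("wrist"); s=env.get_state(); A=R.from_euler('xyz',s["orientation"])
    print("cam in tool",A.inv().apply(p["cam_to_world"][:3,3]-s["position"]),A.inv().as_matrix()@p["cam_to_world"][:3,:3],p["vertical_fov"])
E
python3 - <<'E'
from h import *
wcam(); go([.50,-.33,.25],[np.pi,0,1.1])
E
```

```text
cam in tool [ 0.0794 -0.0004 -0.1254] [[-0.0012 -0.9508 -0.3098]
 [ 1.     -0.0017  0.0012]
 [-0.0017 -0.3098  0.9508]] 71.06620475831194
t 0.1 tool shift mm [ 299.0477 -155.3702   -2.3535] turn deg [ -0.0934  -0.022  -36.391 ]
```

Emit:
drive_tool --commands '[{"linear":[43,-22,0],"turn":[0,0,0],"gripper":85},{"linear":[43,-22,0],"turn":[0,0,0],"gripper":85},{"linear":[43,-22,0],"turn":[0,0,0],"gripper":85},{"linear":[43,-22,0],"turn":[0,0,0],"gripper":85},{"linear":[43,-22,0],"turn":[0,0,0],"gripper":85},{"linear":[43,-22,0],"turn":[0,0,0],"gripper":85},{"linear":[41,-23,0],"turn":[0,0,0],"gripper":85},{"linear":[0,0,0],"turn":[0,0,-8],"gripper":85},{"linear":[0,0,0],"turn":[0,0,-8],"gripper":85},{"linear":[0,0,0],"turn":[0,0,-8],"gripper":85},{"linear":[0,0,0],"turn":[0,0,-8],"gripper":85},{"linear":[0,0,0],"turn":[0,0,-4.4],"gripper":85}]'

```text
time_s: 1.3
position: [0.5001, -0.3307, 0.2478]
orientation: [-3.141, -0.0, 1.105]
force: [0.4, -0.8, -0.4]
opening: 0.993
gripper_force: 0.0
```

```bash
python3 - <<'E'
from h import *
import cv2
s=env.get_state();print(s["position"],s["orientation"],s["force"]);print(cams.camera_params("wrist")["cam_to_world"])
cv2.imwrite("pics/w1.png",cams.get_image("wrist"))
go([.485,.036,.26],[np.pi,0,1.676])
E
```

```text
[ 0.5001 -0.3307  0.2478] [-3.1406 -0.0001  1.1051] [ 0.4074 -0.7633 -0.4153]
[[ 0.893  -0.4279 -0.1397  0.5356]
 [-0.4501 -0.8487 -0.2775 -0.2594]
 [ 0.0002  0.3107 -0.9505  0.3733]
 [ 0.      0.      0.      1.    ]]
t 1.35 tool shift mm [ 321.3029 -177.5146  -11.9674] turn deg [ -0.0502  -0.0183 -32.5983]
```

View pics/w1.png

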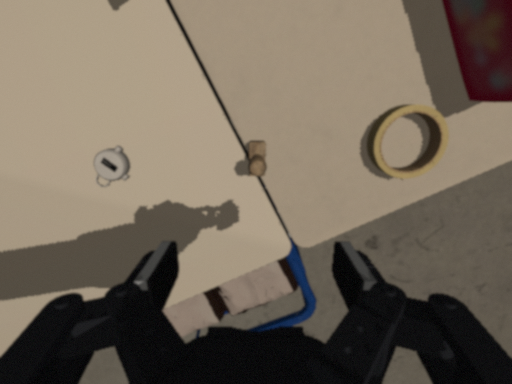

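The wrist picture shows the stamp with its knob at (257,168) and the far end of its foot at (256,141). I'll measure it again from nearer later and go to the lid handle now.

Emit:
drive_tool --commands '[{"linear":[40,-22,-1.5],"turn":[0,0,0],"gripper":85},{"linear":[40,-22,-1.5],"turn":[0,0,0],"gripper":85},{"linear":[40,-22,-1.5],"turn":[0,0,0],"gripper":85},{"linear":[40,-22,-1.5],"turn":[0,0,0],"gripper":85},{"linear":[40,-22,-1.5],"turn":[0,0,0],"gripper":85},{"linear":[40,-22,-1.5],"turn":[0,0,0],"gripper":85},{"linear":[40,-22,-1.5],"turn":[0,0,0],"gripper":85},{"linear":[41,-23,-1.5],"turn":[0,0,0],"gripper":85},{"linear":[0,0,0],"turn":[0,0,-8.15],"gripper":60},{"linear":[0,0,0],"turn":[0,0,-8.15],"gripper":60},{"linear":[0,0,0],"turn":[0,0,-8.15],"gripper":60},{"linear":[0,0,0],"turn":[0,0,-8.15],"gripper":60}]'

```text
time_s: 2.55
position: [0.4879, 0.0356, 0.2601]
orientation: [-3.141, 0.0, 1.674]
force: [-0.1, 0.3, -0.3]
opening: 0.701
gripper_force: 0.0
```

```bash
python3 - <<'E'
from h import *
import cv2
s=env.get_state();print(s["position"],s["orientation"],s["force"]);
cv2.imwrite("pics/w2.png",cams.get_image("wrist"))
x=[.5337,.041,.1051,.1625]
print(proj("wrist",lid(x,[[.124,.04,.042],[.124,-.04,.042],[0,.116,.005],[0,-.116,.005],[.136,-.116,.005],[.136,.116,.005]])))
go(lid(x,[.124,0,.037])[0],[np.pi,0,1.676])
E
```

```text
[0.4879 0.0356 0.2601] [-3.141   0.0001  1.6735] [-0.0559  0.2546 -0.2995]
[[252.5948 149.1024]
 [252.5564 230.3985]
 [369.2225  64.5334]
 [344.493  264.6873]
 [237.8414 274.9096]
 [233.6729  60.8019]]
t 2.6 tool shift mm [  0.6627  -3.2292 118.4826] turn deg [-0.034   0.0027  0.2431]
```

View pics/w2.png

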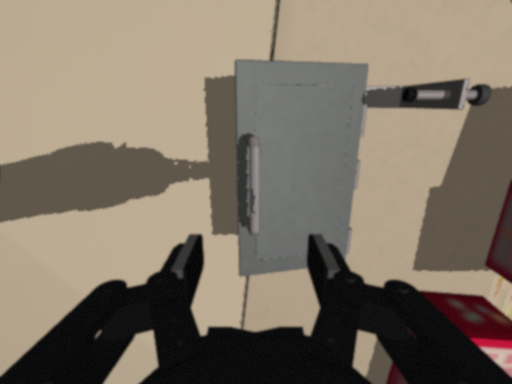

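The wrist picture agrees with the fit to within 2–3 px. The handle runs from (253,138) to (255,233), with lid corners at (368,65), (347,266), (240,275) and (236,60). I'll refit once with all the views.

```bash
python3 - <<'E'
from h import *
LC=[[0,.116,.005],[0,-.116,.005],[.136,-.116,.005],[.136,.116,.005],[.124,0,.042]]
top=np.array([[196,130],[430,106],[442,235],[213,262],[325.5,222.5]])/4+[170,140]-.4
sc=np.array([[106,262],[293,130],[416,158],[228,298],[311,185]])/4+[170,140]-.4
w=np.array([[368,65],[347,266],[240,275],[236,60],[254,187]])
f=lambda x:np.concatenate([(proj("top",lid(x,LC))-top).ravel(),(proj("scene",lid(x,LC))-sc).ravel(),(proj("wrist",lid(x,LC))-w).ravel()])
r=least_squares(f,[.6,0,.1,.1],loss='soft_l1');print(r.x,r.cost);print(r.fun.reshape(-1,2)[10:])
x=r.x
print("hinge",lid(x,[0,0,0]),"handle",lid(x,[.124,0,.037]),"pocket",box(x,[0,.03,.005]))
go(lid(x,[.124,0,.037])[0],[np.pi,0,x[2]+np.pi/2])
E
```

```text
[0.5353 0.0413 0.1053 0.1584] 16.05554343964174
[[ 2.857  -0.6234]
 [-1.1918 -1.4082]
 [-0.8216 -0.4548]
 [-0.6348  0.745 ]
 [ 0.0779  4.4757]]
hinge [[0.602  0.0483 0.085 ]] handle [[0.486  0.0361 0.1411]] pocket [[0.5322 0.0711 0.005 ]]
t 2.6 tool shift mm [  0.7857  -1.8025 118.9582] turn deg [-0.034   0.0027  0.2397]
```

Emit:
drive_tool --commands '[{"linear":[1,-2,40],"turn":[0,0,0],"gripper":50},{"linear":[0,0,40],"turn":[0,0,0],"gripper":50},{"linear":[0,0,38],"turn":[0,0,0],"gripper":50},{"linear":[0,0,0],"turn":[0,0,0],"gripper":50},{"linear":[0,0,0],"turn":[0,0,0],"gripper":0},{"linear":[0,0,0],"turn":[0,0,0],"gripper":0},{"linear":[0,0,0],"turn":[0,0,0],"gripper":0},{"linear":[0,0,0],"turn":[0,0,0],"gripper":0},{"linear":[0,0,0],"turn":[0,0,0],"gripper":0}]' --newtons 30

```text
time_s: 3.5
position: [0.4868, 0.0365, 0.1433]
orientation: [3.139, 0.0, 1.669]
force: [-1.0, 1.0, 1.2]
opening: 0.104
gripper_force: 29.2
```

Emit:
drive_tool --commands '[{"linear":[0,9,-16],"turn":[0,0,0],"gripper":0},{"linear":[0,7.7,-10.4],"turn":[0,0,0],"gripper":0},{"linear":[0,11,-11.8],"turn":[0,0,0],"gripper":0},{"linear":[0,12.5,-10.3],"turn":[0,0,0],"gripper":0},{"linear":[0,0,0],"turn":[0,0,0],"gripper":0}]'

```text
time_s: 4.0
position: [0.5277, 0.0406, 0.1916]
orientation: [3.14, -0.001, 1.669]
force: [2.8, 1.1, -2.4]
opening: 0.104
gripper_force: 30.0
```

Emit:
drive_tool --commands '[{"linear":[0,13.6,-8.7],"turn":[0,0,0],"gripper":0},{"linear":[0,14.6,-6.9],"turn":[0,0,0],"gripper":0},{"linear":[0,12.2,-4.2],"turn":[0,0,0],"gripper":0},{"linear":[0,12.6,-3],"turn":[0,0,0],"gripper":0},{"linear":[0,12.9,-1.7],"turn":[0,0,0],"gripper":0},{"linear":[0,12.9,-0.4],"turn":[0,0,0],"gripper":0},{"linear":[0,12.9,0.9],"turn":[0,0,0],"gripper":0},{"linear":[0,0,0],"turn":[0,0,0],"gripper":0}]'

```text
time_s: 4.8
position: [0.6179, 0.0498, 0.2149]
orientation: [3.141, -0.001, 1.669]
force: [1.2, 2.1, 0.0]
opening: 0.099
gripper_force: 29.9
```

Emit:
drive_tool --commands '[{"linear":[0,0,0],"turn":[0,0,0],"gripper":24},{"linear":[0,0,0],"turn":[0,0,0],"gripper":24},{"linear":[0,0,-15],"turn":[0,0,0],"gripper":24},{"linear":[0,0,-25],"turn":[0,0,0],"gripper":24},{"linear":[0,0,-25],"turn":[0,0,0],"gripper":0},{"linear":[0,-45,0],"turn":[0,0,0],"gripper":0},{"linear":[0,-50,0],"turn":[0,0,0],"gripper":0},{"linear":[0,0,30],"turn":[0,0,0],"gripper":0},{"linear":[0,0,30],"turn":[0,0,0],"gripper":0},{"linear":[0,0,30],"turn":[0,0,0],"gripper":0},{"linear":[0,0,0],"turn":[0,0,0],"gripper":0}]'

```text
time_s: 5.9
position: [0.5204, 0.0392, 0.1876]
orientation: [-3.136, 0.0, 1.669]
force: [-1.0, 0.4, -0.3]
opening: 0.004
gripper_force: 0.0
```

```bash
python3 - <<'E'
from h import *
import cv2
a=cams.get_image("scene")[120:250,160:300];cv2.imwrite("pics/s3.png",cv2.resize(a,None,fx=4,fy=4,interpolation=cv2.INTER_CUBIC))
s=env.get_state();print(s["position"],s["force"])
E
```

```text
[0.5219 0.0396 0.1896] [-0.5033  0.4915  1.3107]
```

View pics/s3.png

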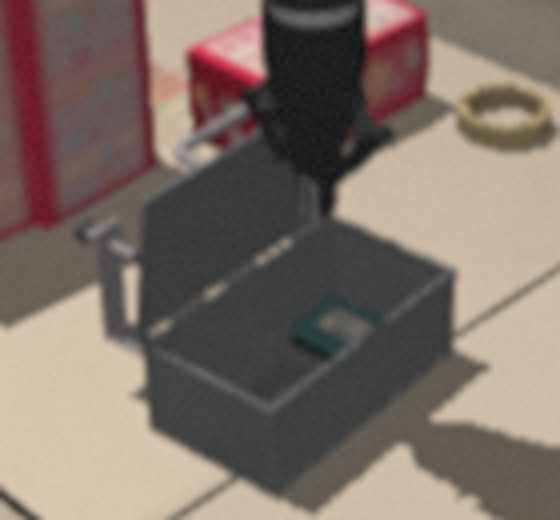

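The scene crop shows the lid near upright, with the bar behind it and the closed fingers in front. I'll push from the front in small steps.

Emit:
drive_tool --commands '[{"linear":[0,20,0],"turn":[0,0,0],"gripper":0},{"linear":[0,15,0],"turn":[0,0,0],"gripper":0},{"linear":[0,10,0],"turn":[0,0,0],"gripper":0},{"linear":[0,8,0],"turn":[0,0,0],"gripper":0},{"linear":[0,0,0],"turn":[0,0,0],"gripper":0}]'

```text
time_s: 6.45
position: [0.5787, 0.0456, 0.1935]
orientation: [3.135, -0.0, 1.669]
force: [0.6, -0.6, 2.4]
opening: 0.003
gripper_force: 1.1
```

Emit:
drive_tool --commands '[{"linear":[0,4,0],"turn":[0,0,0],"gripper":0},{"linear":[0,4,0],"turn":[0,0,0],"gripper":0}]'

```text
time_s: 6.65
position: [0.5852, 0.0463, 0.193]
orientation: [3.137, 0.0, 1.669]
force: [-1.4, -0.5, 7.3]
opening: -0.004
gripper_force: 3.1
```

Emit:
drive_tool --commands '[{"linear":[0,2,0],"turn":[0,0,0],"gripper":0},{"linear":[0,2,0],"turn":[0,0,0],"gripper":0}]'

```text
time_s: 6.85
position: [0.589, 0.0467, 0.1927]
orientation: [3.138, 0.0, 1.669]
force: [-0.9, 0.9, 4.5]
opening: -0.003
gripper_force: 2.7
```

Emit:
drive_tool --commands '[{"linear":[0,1.5,0],"turn":[0,0,0],"gripper":0},{"linear":[0,1.5,0],"turn":[0,0,0],"gripper":0},{"linear":[0,0,0],"turn":[0,0,0],"gripper":0}]'

```text
time_s: 7.15
position: [0.5919, 0.047, 0.1923]
orientation: [3.138, -0.0, 1.669]
force: [-0.4, 0.3, 6.3]
opening: 0.005
gripper_force: 2.9
```

Emit:
drive_tool --commands '[{"linear":[0,1.5,0],"turn":[0,0,0],"gripper":0},{"linear":[0,1.5,0],"turn":[0,0,0],"gripper":0},{"linear":[0,0,0],"turn":[0,0,0],"gripper":0}]'

```text
time_s: 7.45
position: [0.5947, 0.0472, 0.1919]
orientation: [3.138, -0.0, 1.669]
force: [0.3, 0.5, 5.8]
opening: -0.002
gripper_force: 3.0
```

Emit:
drive_tool --commands '[{"linear":[0,1.5,0],"turn":[0,0,0],"gripper":0},{"linear":[0,1.5,0],"turn":[0,0,0],"gripper":0},{"linear":[0,0,0],"turn":[0,0,0],"gripper":0}]'

```text
time_s: 7.75
position: [0.5975, 0.0475, 0.1915]
orientation: [3.139, -0.0, 1.669]
force: [-0.2, 0.5, 7.3]
opening: 0.002
gripper_force: 2.9
```

```bash
python3 - <<'E'
from h import *
import cv2
a=cv2.imread("pics/s3.png"); b=cv2.resize(cams.get_image("scene")[120:250,160:300],None,fx=4,fy=4,interpolation=cv2.INTER_CUBIC)
cv2.imwrite("pics/s4.png",b)
p=np.float32([[148,208],[183,155],[110,245],[270,405],[240,105]]).reshape(-1,1,2)
q,st,er=cv2.calcOpticalFlowPyrLK(cv2.cvtColor(a,6),cv2.cvtColor(b,6),p,None,winSize=(41,41),maxLevel=3)
print(np.c_[p[:,0],q[:,0],st,er])
x=[.5353,.0413,.1053,0]
for ang in(1.2,1.3,1.4,1.5,1.6,1.7):
    x[3]=ang;print(ang,((proj("scene",lid(x,[[.136,.116,0],[.124,.035,.037]]))-[160,120])*4).ravel())
s=env.get_state();print(s["position"],s["force"],s["ft_torque"],s["tau"])
E
```

```text
[[    148.         208.         105.6059     189.1193       1.
        8.5705]
 [    183.         155.         184.8434     107.8712       1.
       46.4094]
 [    110.         245.         146.4152     227.9653       1.
       31.7144]
 [    270.         405.         270.2879     404.7043       1.
        2.2696]
 [    240.         105.         192.7483     -47.9154       0.
  -397195.    ]]
1.2 [172.5835 220.1069 208.9866 152.6461]
1.3 [158.7907 208.738  196.0715 146.5935]
1.4 [144.8413 198.8347 183.401  142.0983]
1.5 [130.9074 190.5001 171.1175 139.1874]
1.6 [117.1561 183.8122 159.3534 137.8659]
1.7 [103.7477 178.8237 148.2303 138.1188]
[0.5975 0.0475 0.1915] [-0.7687 -0.0519  6.7778] [ 0.0458 -0.1111 -0.021 ] [  0.1085 -49.3619  -4.1694 -22.9207   0.0336   0.0821  -0.0037]
```

The optical flow puts the lid at about 1.68 rad and moving. The upward force suggests the lid's edge is touching the flared knuckles. I'll back off, rise 25 mm so only the tips push, and resume.

Emit:
drive_tool --commands '[{"linear":[0,-10,0],"turn":[0,0,0],"gripper":0},{"linear":[0,0,-25],"turn":[0,0,0],"gripper":0},{"linear":[0,0,0],"turn":[0,0,0],"gripper":0},{"linear":[0,0,0],"turn":[0,0,0],"gripper":0}]'

```text
time_s: 8.2
position: [0.5862, 0.0461, 0.2151]
orientation: [3.141, 0.0, 1.669]
force: [0.8, -0.3, -0.1]
opening: 0.001
gripper_force: 0.0
```

Emit:
drive_tool --commands '[{"linear":[0,4,0],"turn":[0,0,0],"gripper":0},{"linear":[0,4,0],"turn":[0,0,0],"gripper":0},{"linear":[0,0,0],"turn":[0,0,0],"gripper":0},{"linear":[0,0,0],"turn":[0,0,0],"gripper":0}]'

```text
time_s: 8.6
position: [0.5944, 0.0471, 0.2142]
orientation: [-3.141, -0.0, 1.669]
force: [-0.6, -0.1, 0.2]
opening: 0.006
gripper_force: 0.0
```

Emit:
drive_tool --commands '[{"linear":[0,2,0],"turn":[0,0,0],"gripper":0},{"linear":[0,2,0],"turn":[0,0,0],"gripper":0},{"linear":[0,0,0],"turn":[0,0,0],"gripper":0}]'

```text
time_s: 8.9
position: [0.5988, 0.0475, 0.2148]
orientation: [3.141, -0.0, 1.669]
force: [0.3, -0.2, -0.3]
opening: -0.001
gripper_force: 0.0
```

Emit:
drive_tool --commands '[{"linear":[0,2,0],"turn":[0,0,0],"gripper":0},{"linear":[0,2,0],"turn":[0,0,0],"gripper":0},{"linear":[0,0,0],"turn":[0,0,0],"gripper":0}]'

```text
time_s: 9.2
position: [0.6028, 0.0479, 0.2148]
orientation: [3.141, -0.0, 1.669]
force: [0.1, -0.7, 0.6]
opening: 0.002
gripper_force: 0.0
```

Emit:
drive_tool --commands '[{"linear":[0,2,0],"turn":[0,0,0],"gripper":0},{"linear":[0,2,0],"turn":[0,0,0],"gripper":0},{"linear":[0,0,0],"turn":[0,0,0],"gripper":0}]'

```text
time_s: 9.5
position: [0.6067, 0.0482, 0.2148]
orientation: [3.141, -0.0, 1.669]
force: [-0.1, -1.1, 0.2]
opening: 0.005
gripper_force: 0.0
```

Emit:
drive_tool --commands '[{"linear":[0,1.5,0],"turn":[0,0,0],"gripper":0},{"linear":[0,1.5,0],"turn":[0,0,0],"gripper":0},{"linear":[0,0,0],"turn":[0,0,0],"gripper":0}]'

```text
time_s: 9.8
position: [0.6092, 0.0485, 0.2146]
orientation: [-3.141, 0.0, 1.669]
force: [-1.2, 0.5, 0.3]
opening: 0.002
gripper_force: 0.6
```

Emit:
drive_tool --commands '[{"linear":[0,1.5,0],"turn":[0,0,0],"gripper":0},{"linear":[0,1.5,0],"turn":[0,0,0],"gripper":0},{"linear":[0,0,0],"turn":[0,0,0],"gripper":0}]'

```text
time_s: 10.1
position: [0.6124, 0.0487, 0.2146]
orientation: [-3.141, 0.0, 1.669]
force: [-1.0, 0.3, -1.4]
opening: 0.001
gripper_force: 0.7
```

```bash
python3 - <<'E'
from h import *
T=lambda u,v:np.array([u/4+170-.4,v/4+140-.4])
x=np.array([.5353,.0413,.1053,0])
for uv in ([("top",T(219,97))],[("scene",T(112,181))],[("top",T(219,97)),("scene",T(112,181))]):
    p,e=tri(uv,.135); q=R.from_euler('z',-x[2]).apply([p[0]-x[0],p[1]-x[1],0]); d=q[0]-.067
    # tip at (d, .05) from hinge touches outer face: -d*cos... : sin(a)*d+cos(a)*.05=.005
    from scipy.optimize import brentq
    print(p,q,e,"stop angle",brentq(lambda a:np.sin(a)*d+np.cos(a)*.05-.005,1.2,2.6))
print("lid ang for tip corner h=.010/.0145", [np.pi/2+np.arctan((.6124-.602+h)/.1126) for h in(.01,.0145)])
E
```

```text
[0.612  0.1359] [0.0863 0.086  0.    ] [0. 0.] stop angle 1.8451432807405577
[0.6034 0.1324] [0.0773 0.0834 0.    ] [-0.  0.] stop angle 1.6762225635222665
[0.6076 0.1329] [0.0816 0.0835 0.    ] [ 0.7724  1.1221 -1.0431 -0.4803] stop angle 1.7582027813844332
lid ang for tip corner h=.010/.0145 [np.float64(1.7500245335627267), np.float64(1.788430660547402)]
```

The stop should be close, at about 1.7–1.85 rad, so I'll use 1 mm steps from here.

Emit:
drive_tool --commands '[{"linear":[0,1,0],"turn":[0,0,0],"gripper":0},{"linear":[0,1,0],"turn":[0,0,0],"gripper":0},{"linear":[0,0,0],"turn":[0,0,0],"gripper":0}]'

```text
time_s: 10.4
position: [0.6146, 0.0489, 0.2148]
orientation: [3.141, 0.0, 1.669]
force: [-0.8, -0.7, -0.2]
opening: 0.003
gripper_force: 0.6
```

Emit:
drive_tool --commands '[{"linear":[0,1,0],"turn":[0,0,0],"gripper":0},{"linear":[0,1,0],"turn":[0,0,0],"gripper":0},{"linear":[0,0,0],"turn":[0,0,0],"gripper":0}]'

```text
time_s: 10.7
position: [0.6161, 0.0491, 0.2146]
orientation: [-3.141, 0.0, 1.669]
force: [-2.3, -0.0, 0.3]
opening: -0.001
gripper_force: 1.5
```

Emit:
drive_tool --commands '[{"linear":[0,1,0],"turn":[0,0,0],"gripper":0},{"linear":[0,0,0],"turn":[0,0,0],"gripper":0},{"linear":[0,0,0],"turn":[0,0,0],"gripper":0}]'

```text
time_s: 11.0
position: [0.6166, 0.0491, 0.2145]
orientation: [-3.14, 0.0, 1.669]
force: [-5.0, -0.8, -1.1]
opening: 0.002
gripper_force: 2.4
```

Emit:
drive_tool --commands '[{"linear":[0,0.6,0],"turn":[0,0,0],"gripper":0},{"linear":[0,0,0],"turn":[0,0,0],"gripper":0},{"linear":[0,0,0],"turn":[0,0,0],"gripper":0},{"linear":[0,0,0],"turn":[0,0,0],"gripper":0}]'

```text
time_s: 11.4
position: [0.6169, 0.0492, 0.2144]
orientation: [-3.139, 0.0, 1.669]
force: [-6.5, -0.7, -0.0]
opening: -0.0
gripper_force: 3.0
```

Emit:
drive_tool --commands '[{"linear":[0,-20,0],"turn":[0,0,0],"gripper":0},{"linear":[0,-40,0],"turn":[0,0,0],"gripper":0},{"linear":[0,0,-30],"turn":[0,0,0],"gripper":0},{"linear":[-45,-11,0],"turn":[0,0,0],"gripper":60},{"linear":[-45,-11,0],"turn":[0,0,0],"gripper":60},{"linear":[-45,-11,0],"turn":[0,0,0],"gripper":60},{"linear":[-45,-11,0],"turn":[0,0,0],"gripper":60},{"linear":[-45,-11,0],"turn":[0,0,0],"gripper":60},{"linear":[-45,-11,0],"turn":[0,0,0],"gripper":60},{"linear":[-45,-11,0],"turn":[0,0,0],"gripper":60},{"linear":[-45,-11,10],"turn":[0,0,0],"gripper":60},{"linear":[0,0,20],"turn":[0,0,0],"gripper":60}]'

```text
time_s: 12.6
position: [0.5053, -0.3332, 0.2165]
orientation: [3.138, 0.008, 1.658]
force: [0.3, 0.0, -0.2]
opening: 0.702
gripper_force: 0.0
```

```bash
python3 - <<'E'
from h import *
import cv2
s=env.get_state();print(s["position"],s["orientation"],s["force"])
im=cams.get_image("wrist");cv2.imwrite("pics/w5full.png",im)
uv=proj("wrist",[[.509,-.326,.06],[.507,-.324,.011]]);print(uv)
u,v=uv[1].astype(int);u0,v0=max(0,u-50),max(0,v-45);print(u0,v0)
cv2.imwrite("pics/w5.png",cv2.resize(im[v0:v0+90,u0:u0+100],None,fx=6,fy=6,interpolation=cv2.INTER_CUBIC))
E
```

```text
[ 0.5053 -0.3332  0.2165] [3.1375 0.0078 1.6582] [ 0.2647  0.0217 -0.1833]
[[259.8306 179.5256]
 [257.7294 167.093 ]]
207 122
```

View pics/w5.png

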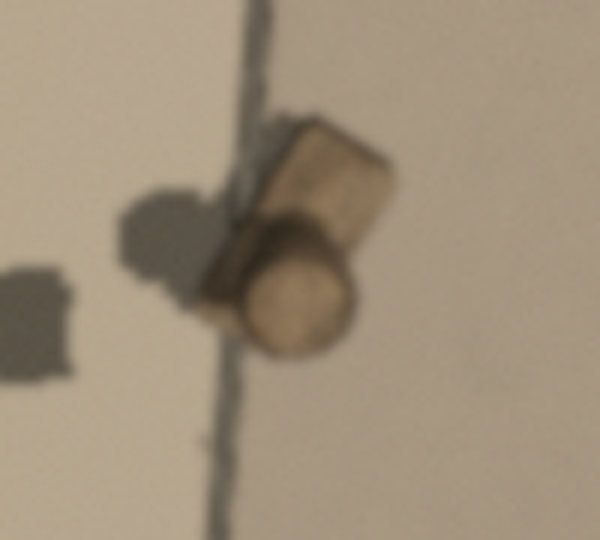

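The crop shows the foot's far corners at (316,119) and (393,172) and the knob top centred at (300,303). I'll fit the stamp's position and yaw from these.

```bash
python3 - <<'E'
from h import *
P=np.array([[316,119],[393,172],[300,303],[203,300]])/6+[207,122]-.4
M=np.array([[-.011,.023,.022],[.011,.023,.022],[0,0,.072],[-.011,-.023,.022]])
def f(q,n=3):
    W=M@R.from_euler('z',q[2]).as_matrix().T+[q[0],q[1],0]; return (proj("wrist",W)-P)[:n].ravel()
for n in(3,4):
    r=least_squares(f,[.507,-.324,1.1],args=(n,)) ; r2=least_squares(f,[.507,-.324,-.5],args=(n,)); r=min(r,r2,key=lambda r:r.cost); print(r.x,r.fun)
q=r.x
s=env.get_state();print(s["position"],s["orientation"],q[2]-.1053)
for k in(0,1,-1): 
    go([q[0],q[1],.055],[np.pi,0,q[2]+k*np.pi/2])
go([.5322,.0711,.12],[np.pi,0,1.676])
E
```

```text
[ 0.5039 -0.3157 -0.4583] [-1.1649 -0.7169  1.9217  0.2812 -0.6422  0.434 ]
[ 0.5044 -0.3151 -0.4538] [-0.7171 -1.136   2.4178 -0.2008 -0.0173 -0.0172 -1.7192  1.548 ]
[ 0.5043 -0.328   0.212 ] [-3.1407  0.0012  1.6621] -0.5591083606467395
t 12.65 tool shift mm [ 12.977    1.4594 156.9552] turn deg [  0.0407   0.0922 121.2325]
t 12.65 tool shift mm [ 12.977    1.4594 156.9552] turn deg [-0.0303  0.0784 31.2325]
t 12.65 tool shift mm [ 12.977    1.4594 156.9552] turn deg [  -0.1043   -0.0404 -148.7674]
t 12.65 tool shift mm [394.988   64.2591  91.4574] turn deg [-0.0502  0.0661 -0.7965]
```

The arm was still settling in that picture. I'll retake it at rest and carry the points over by optical flow.

```bash
python3 - <<'E'
from h import *
import cv2
s=env.get_state();a=cv2.imread("pics/w5full.png");b=cams.get_image("wrist");cv2.imwrite("pics/w6full.png",b);print(s["position"],env.get_state()["position"])
P=(np.array([[316,119],[393,172],[300,303],[203,300]])/6+[207,122]-.4).astype(np.float32)
q,st,er=cv2.calcOpticalFlowPyrLK(cv2.cvtColor(a,6),cv2.cvtColor(b,6),P.reshape(-1,1,2),None,winSize=(21,21),maxLevel=3)
Q=q[:,0];print(Q-P,er.ravel())
M=np.array([[-.011,.023,.022],[.011,.023,.022],[0,0,.072],[-.011,-.023,.022]])
def f(q,n=3):
    W=M@R.from_euler('z',q[2]).as_matrix().T+[q[0],q[1],0]; return (proj("wrist",W)-Q)[:n].ravel()
for n in(3,4):
    r=least_squares(f,[.507,-.324,-.5],args=(n,)); print(r.x,r.fun)
q=r.x
go([q[0],q[1],.055],[np.pi,0,q[2]+np.pi/2])
E
```

```text
[ 0.5043 -0.328   0.212 ] [ 0.505  -0.3248  0.2129]
[[1.3925 5.9447]
 [1.4534 6.0599]
 [1.2181 6.761 ]
 [1.2165 6.1292]] [1.9658 1.1993 2.065  2.1592]
[ 0.5064 -0.3192 -0.4658] [-1.0896 -0.5329  1.6477  0.3659 -0.4719  0.1871]
[ 0.5071 -0.3188 -0.4503] [-0.8265 -0.7962  2.0691 -0.1337  0.2111 -0.0633 -1.5183  1.1506]
t 12.7 tool shift mm [  5.5659   2.945  157.8806] turn deg [-0.1075 -0.0377 31.2637]
```

Emit:
drive_tool --commands '[{"linear":[5,0,0],"turn":[0,0,7.8],"gripper":55},{"linear":[0,0,0],"turn":[0,0,7.8],"gripper":55},{"linear":[0,0,0],"turn":[0,0,7.8],"gripper":55},{"linear":[0,0,0],"turn":[0,0,7.8],"gripper":55},{"linear":[0,0,0],"turn":[0,0,0],"gripper":55},{"linear":[0,0,0],"turn":[0,0,0],"gripper":55},{"linear":[0,0,0],"turn":[0,0,0],"gripper":55}]'

```text
time_s: 13.4
position: [0.5061, -0.318, 0.2153]
orientation: [3.141, -0.0, 1.128]
force: [-0.6, 0.2, 0.9]
opening: 0.645
gripper_force: 0.0
```

```bash
python3 - <<'E'
from h import *
import cv2
s=env.get_state();b=cams.get_image("wrist");cv2.imwrite("pics/w7full.png",b);print(s["position"],s["orientation"],env.get_state()["position"])
u,v=proj("wrist",[.507,-.319,.04])[0].astype(int);u0,v0=u-50,max(0,v-45);print(u0,v0)
cv2.imwrite("pics/w7.png",cv2.resize(b[v0:v0+90,u0:u0+100],None,fx=6,fy=6,interpolation=cv2.INTER_CUBIC))
E
```

```text
[ 0.5061 -0.318   0.2153] [ 3.1406 -0.0002  1.1282] [ 0.5059 -0.3181  0.2152]
206 130
```

View pics/w7.png

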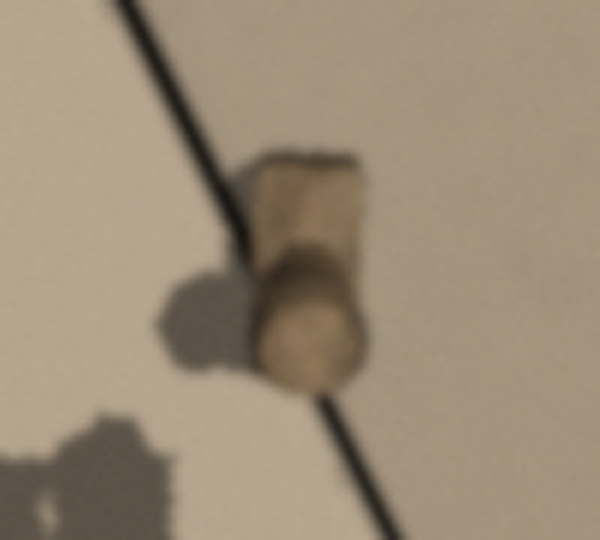

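The foot is now nearly aligned with the tool. The far corners are at (258,158) and (363,157) and the knob centre is at (310,340).

```bash
python3 - <<'E'
from h import *
P=np.array([[258,158],[363,157],[310,341],[252,240],[358,240]])/6+[206,130]-.4
def f(q):
    M=np.array([[-.011,.023,.022],[.011,.023,.022],[0,0,.072],[-.011,q[3],.022],[.011,q[4],.022]])
    W=M@R.from_euler('z',q[2]).as_matrix().T+[q[0],q[1],0]; return (proj("wrist",W)-P).ravel()
r=least_squares(f,[.507,-.324,-.45,.01,.01]); print(r.x,r.fun)
q=r.x;go([q[0],q[1],.055],[np.pi,0,q[2]+np.pi/2])
E
```

```text
[ 0.5064 -0.3221 -0.4666  0.0058  0.0063] [-0.6672 -0.3316  0.2234  0.2288 -0.2251  0.0866  0.1381  0.0019  0.5751
  0.0203]
t 13.45 tool shift mm [ -3.4216   2.0016 160.166 ] turn deg [ 0.0391 -0.0131  1.3235]
```

Emit:
drive_tool --commands '[{"linear":[-3.4,2,0],"turn":[0,0,1.3],"gripper":55},{"linear":[0,0,40],"turn":[0,0,0],"gripper":55},{"linear":[0,0,40],"turn":[0,0,0],"gripper":55},{"linear":[0,0,40],"turn":[0,0,0],"gripper":55},{"linear":[0,0,30],"turn":[0,0,0],"gripper":55},{"linear":[0,0,10],"turn":[0,0,0],"gripper":55},{"linear":[0,0,0],"turn":[0,0,0],"gripper":55},{"linear":[0,0,0],"turn":[0,0,0],"gripper":55},{"linear":[0,0,0],"turn":[0,0,0],"gripper":0},{"linear":[0,0,0],"turn":[0,0,0],"gripper":0},{"linear":[0,0,0],"turn":[0,0,0],"gripper":0},{"linear":[0,0,0],"turn":[0,0,0],"gripper":0}]' --newtons 40

```text
time_s: 14.65
position: [0.5067, -0.3229, 0.0563]
orientation: [3.139, 0.0, 1.102]
force: [-1.7, 1.5, 6.8]
opening: 0.247
gripper_force: 39.0
```

Emit:
drive_tool --commands '[{"linear":[0,0,0],"turn":[0,0,0],"gripper":0},{"linear":[0,0,0],"turn":[0,0,0],"gripper":0},{"linear":[0,0,0],"turn":[0,0,0],"gripper":0}]'

```text
time_s: 14.95
position: [0.5067, -0.3229, 0.0564]
orientation: [3.139, 0.0, 1.102]
force: [-1.1, 1.4, 7.2]
opening: 0.248
gripper_force: 39.0
```

```bash
python3 - <<'E'
from h import *
s=env.get_state();print(s["position"],s["orientation"],s["force"],s["opening"],s["gripper_force"])
go([.5064,-.3221,.055],[np.pi,0,-.4666+np.pi/2])
E
```

```text
[ 0.5067 -0.3229  0.0564] [3.1392 0.0002 1.1018] [-1.097   1.4214  7.2434] 0.24798847865770118 38.953816294670105
t 14.95 tool shift mm [ 0.5798 -0.6728  1.3566] turn deg [ 0.1359  0.0143 -0.1395]
```

Emit:
drive_tool --commands '[{"linear":[0,0,-25],"turn":[0,0,0],"gripper":0},{"linear":[0,0,-45],"turn":[0,0,0],"gripper":0},{"linear":[0,0,-45],"turn":[0,0,0],"gripper":0},{"linear":[0,0,-45],"turn":[0,0,0],"gripper":0},{"linear":[45.4,-19.4,0],"turn":[0,0,0],"gripper":0},{"linear":[45.4,-19.4,0],"turn":[0,0,0],"gripper":0},{"linear":[45.4,-19.4,0],"turn":[0,0,0],"gripper":0},{"linear":[45.4,-19.4,0],"turn":[0,0,0],"gripper":0},{"linear":[45.4,-19.4,0],"turn":[0,0,0],"gripper":0},{"linear":[45.4,-19.4,0],"turn":[0,0,0],"gripper":0},{"linear":[45.4,-19.4,0],"turn":[0,0,0],"gripper":0}]'

```text
time_s: 16.05
position: [0.5282, 0.0243, 0.2155]
orientation: [3.14, -0.0, 1.102]
force: [1.2, 0.8, -0.4]
opening: 0.246
gripper_force: 39.2
```

Emit:
drive_tool --commands '[{"linear":[45.4,-19.4,0],"turn":[0,0,0],"gripper":0},{"linear":[0,0,0],"turn":[0,0,-8.2],"gripper":0},{"linear":[0,0,0],"turn":[0,0,-8.2],"gripper":0},{"linear":[0,0,0],"turn":[0,0,-8.2],"gripper":0},{"linear":[0,0,0],"turn":[0,0,-8.2],"gripper":0},{"linear":[0,0,0],"turn":[0,0,0],"gripper":0},{"linear":[0,0,0],"turn":[0,0,0],"gripper":0},{"linear":[0,0,0],"turn":[0,0,0],"gripper":0},{"linear":[0,0,0],"turn":[0,0,0],"gripper":0}]'

```text
time_s: 16.95
position: [0.5316, 0.0717, 0.2149]
orientation: [3.141, 0.0, 1.673]
force: [0.4, -0.1, 0.3]
opening: 0.242
gripper_force: 39.1
```

```bash
python3 - <<'E'
from h import *
import cv2
s=env.get_state();b=cams.get_image("wrist");cv2.imwrite("pics/w8full.png",b);print(s["position"],s["orientation"],s["opening"],s["force"])
x=[.5353,.0413,.1053,0]
print("rails px",proj("wrist",box(x,[[sx*.014,.03+sy*.026,.025] for sx,sy in((-1,-1),(-1,1),(1,1),(1,-1))])))
print("rim px",proj("wrist",box(x,[[sx*.065,sy*.115,.085] for sx,sy in((-1,-1),(-1,1),(1,1),(1,-1))])))
c=b[0:200,120:420];g=cv2.convertScaleAbs(c,alpha=2.2)
cv2.imwrite("pics/w8.png",cv2.resize(g,(780,520),interpolation=cv2.INTER_CUBIC))
go([.5322,.0711,.13],[np.pi,0,1.676])
E
```

```text
[0.5316 0.0717 0.2149] [3.1414 0.0002 1.6726] 0.24195445038824656 [ 0.4174 -0.1121  0.3462]
rails px [[244.2866 193.3371]
 [243.5533 151.5051]
 [267.3295 151.4036]
 [266.9064 193.2436]]
rim px [[200.2352 306.9006]
 [182.9066  97.7981]
 [327.7947  97.154 ]
 [311.9616 306.4802]]
t 17.0 tool shift mm [-0.7065  0.5454 84.8565] turn deg [ 0.0063  0.0069 -0.1671]
```

View pics/w8.png

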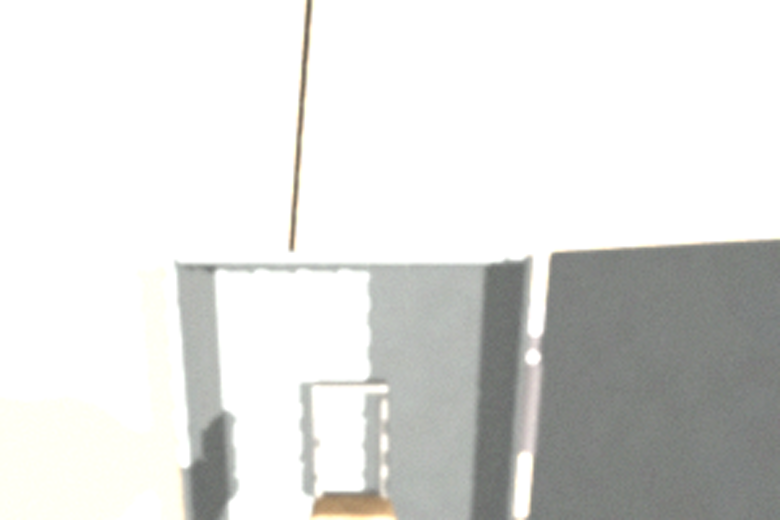

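The enhanced wrist crop shows the rails' inside at about u 242–266, with the far edge at v≈150. That is within about 1.5 mm of prediction at the present x, y, so I'll descend straight.

Emit:
drive_tool --commands '[{"linear":[0,0,40],"turn":[0,0,0],"gripper":0},{"linear":[0,0,40],"turn":[0,0,0],"gripper":0},{"linear":[0,0,30],"turn":[0,0,0],"gripper":0},{"linear":[0,0,13],"turn":[0,0,0],"gripper":0},{"linear":[0,0,0],"turn":[0,0,0],"gripper":0},{"linear":[0,0,0],"turn":[0,0,0],"gripper":0},{"linear":[0,0,0],"turn":[0,0,0],"gripper":0}]'

```text
time_s: 17.7
position: [0.5329, 0.0721, 0.0935]
orientation: [3.139, -0.0, 1.674]
force: [-0.5, -0.6, 0.0]
opening: 0.246
gripper_force: 39.2
```

Emit:
drive_tool --commands '[{"linear":[0,0,3],"turn":[0,0,0],"gripper":0},{"linear":[0,0,3],"turn":[0,0,0],"gripper":0},{"linear":[0,0,3],"turn":[0,0,0],"gripper":0},{"linear":[0,0,0],"turn":[0,0,0],"gripper":0}]'

```text
time_s: 18.1
position: [0.5313, 0.0716, 0.0825]
orientation: [-3.141, 0.0, 1.674]
force: [-0.6, 0.4, 1.1]
opening: 0.245
gripper_force: 39.2
```

Emit:
drive_tool --commands '[{"linear":[0,0,2],"turn":[0,0,0],"gripper":0},{"linear":[0,0,2],"turn":[0,0,0],"gripper":0},{"linear":[0,0,0],"turn":[0,0,0],"gripper":0},{"linear":[0,0,0],"turn":[0,0,0],"gripper":0}]'

```text
time_s: 18.5
position: [0.5315, 0.0718, 0.0787]
orientation: [-3.141, -0.0, 1.674]
force: [-0.1, 0.4, -1.5]
opening: 0.241
gripper_force: 39.2
```

No contact, so the foot has entered the pocket.

Emit:
drive_tool --commands '[{"linear":[0,0,3],"turn":[0,0,0],"gripper":0},{"linear":[0,0,3],"turn":[0,0,0],"gripper":0},{"linear":[0,0,3],"turn":[0,0,0],"gripper":0},{"linear":[0,0,3],"turn":[0,0,0],"gripper":0},{"linear":[0,0,0],"turn":[0,0,0],"gripper":0},{"linear":[0,0,0],"turn":[0,0,0],"gripper":0}]'

```text
time_s: 19.1
position: [0.5315, 0.0717, 0.0667]
orientation: [-3.141, 0.0, 1.674]
force: [-0.3, -0.0, -0.4]
opening: 0.246
gripper_force: 39.2
```

Emit:
drive_tool --commands '[{"linear":[0,0,2],"turn":[0,0,0],"gripper":0},{"linear":[0,0,2],"turn":[0,0,0],"gripper":0},{"linear":[0,0,1],"turn":[0,0,0],"gripper":0},{"linear":[0,0,0],"turn":[0,0,0],"gripper":0},{"linear":[0,0,0],"turn":[0,0,0],"gripper":0}]'

```text
time_s: 19.6
position: [0.5316, 0.0718, 0.0618]
orientation: [3.142, -0.0, 1.674]
force: [-1.0, 0.4, -0.4]
opening: 0.242
gripper_force: 39.2
```

Emit:
drive_tool --commands '[{"linear":[0,0,1],"turn":[0,0,0],"gripper":0},{"linear":[0,0,0],"turn":[0,0,0],"gripper":0},{"linear":[0,0,0],"turn":[0,0,0],"gripper":0}]'

```text
time_s: 19.9
position: [0.5318, 0.0718, 0.0613]
orientation: [3.141, 0.0, 1.674]
force: [-1.4, -0.5, 5.2]
opening: 0.244
gripper_force: 39.8
```

Emit:
drive_tool --commands '[{"linear":[0,0,0],"turn":[0,0,0],"gripper":45},{"linear":[0,0,0],"turn":[0,0,0],"gripper":45},{"linear":[0,0,0],"turn":[0,0,0],"gripper":45},{"linear":[0,0,-10],"turn":[0,0,0],"gripper":45},{"linear":[0,0,-30],"turn":[0,0,0],"gripper":45},{"linear":[0,0,-40],"turn":[0,0,0],"gripper":45},{"linear":[0,0,-40],"turn":[0,0,0],"gripper":45},{"linear":[-40,-30,-10],"turn":[0,0,0],"gripper":45},{"linear":[-40,-30,0],"turn":[0,0,0],"gripper":45},{"linear":[-40,-20,0],"turn":[0,0,0],"gripper":45},{"linear":[-40,0,0],"turn":[0,0,0],"gripper":45},{"linear":[0,0,0],"turn":[0,0,0],"gripper":45}]'

```text
time_s: 21.1
position: [0.4685, -0.1008, 0.1914]
orientation: [3.141, 0.003, 1.666]
force: [-0.6, -0.3, -0.2]
opening: 0.527
gripper_force: 0.0
```

```bash
python3 - <<'E'
from h import *
import cv2
x=[.5353,.0413,.1053,0]
a=cams.get_image("scene"); t=cams.get_image("top")
cv2.imwrite("pics/sEnd.png",a);cv2.imwrite("pics/tEnd.png",t)
A=cv2.resize(a[120:250,160:300],None,fx=3,fy=4.,interpolation=cv2.INTER_CUBIC)
A=cv2.resize(a[130:245,170:290],(480,460),interpolation=cv2.INTER_CUBIC);B=cv2.resize(t[150:215,215:290],(320,277),interpolation=cv2.INTER_CUBIC)
c=np.zeros((460,800,3),np.uint8);c[:,:480]=A;c[:277,480:]=B
cv2.imwrite("pics/end.png",cv2.convertScaleAbs(c,alpha=1.5))
print(proj("scene",box(x,[0,.03,.078])),proj("top",box(x,[0,.03,.078])))
s=env.get_state();print(s["time_s"],s["position"],s["force"])
E
```

```text
[[228.9669 201.1649]] [[241.9658 186.7308]]
21.2 [ 0.4691 -0.0955  0.1912] [-0.7544  1.0416 -0.6409]
```

View pics/end.png

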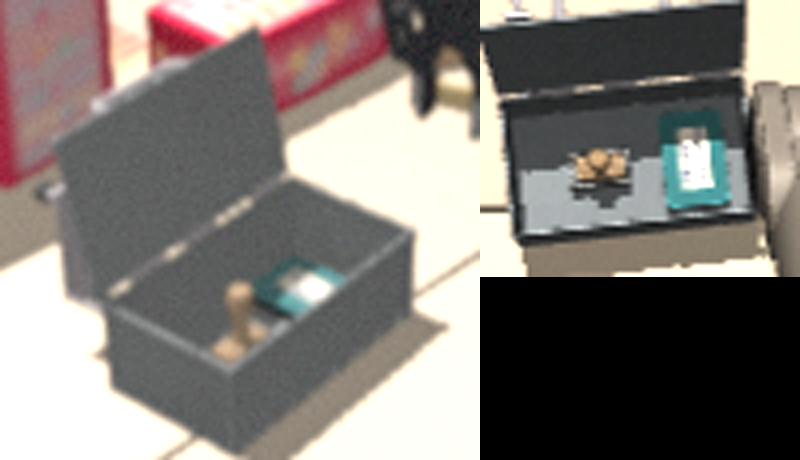

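The end picture shows the stamp upright between the rails, with its knob at (240,295) in the crop. The lid leans back on the screw and the gripper is clear. I'll let it settle and hand in.

Emit:
drive_tool --commands '[{"linear":[0,0,0],"turn":[0,0,0],"gripper":45},{"linear":[0,0,0],"turn":[0,0,0],"gripper":45},{"linear":[0,0,0],"turn":[0,0,0],"gripper":45},{"linear":[0,0,0],"turn":[0,0,0],"gripper":45}]'

```text
time_s: 21.6
position: [0.4691, -0.0941, 0.1906]
orientation: [-3.141, -0.0, 1.676]
force: [0.3, 1.6, 0.4]
opening: 0.531
gripper_force: 0.0
```

```bash
python3 -c "
from workcell import env
print(env.close_job())"
```

```text
the job is handed in; nothing more can be done
None
```

I handed the job in at 21.6 s and the hand-in returned no verdict: the lid was pressed onto its stop with about 6.5 N at the fingers and left resting there, and the large stamp stands upright, fully down in its pocket; the contact force left between lid and stop couldn't be measured directly.

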